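# Lever open the weighted hatch of a test well

## Robot

A 6-joint arm with a two-finger parallel gripper is mounted at the origin on a cart in front of the work surface, level with it; the furniture and walls round the work are solid. World frame = base frame: x ahead of the robot, y to its left, z up, the work surface at z = 0. Lengths are in mm, angles in rad, forces in N, time in s.
With the tool pointing down it reaches from about 325 to 875 mm from the base axis. Payload 4.4 kg.
Tool frame: the origin (TCP) lies at the very end of the fingers, on their centre line; the grasp point (between the pads) lies 19 mm behind it (robot.pinch_z is the z of the grasp point in the tool frame, in mm); z points along the fingers, y is the line along which they close (so a half turn about z gives the same grasp; the last joint's range is limited). The gripper opens to 85 mm and grips with 20 to 120 N. Pads are 22 mm wide; open, the fingers measure 114 mm over their backs; the gripper's body (76 mm by 85 mm) begins 54 mm behind the grasp point. The pads swing forward as they close: fully open they stand 13 mm farther back than shut.
Start: joints at [1.01, 0.207, 1.542, -0, 1.393, -0.15], TCP at [229.632, 527.159, 231.282] pointing down, gripper open.
Joint ranges: [-2.73, 2.73], [-0.86, 2.22], [0.23, 2.46], [-1.11, 4.25], [0.08, 2.63], [-2.82, 2.82]. Speed limits (rad/s): [2.79, 2.79, 3.14, 3.14, 3.14, 3.14].

## Interface

Orientations are given as a unit quaternion [x, y, z, w].
In Python, from cell import robot gives the robot as it stands.
- The arm moves only by the tool arm_command, never from a script. Its argument "commands" is a list that holds one entry, the list of rows, each a list of 4 numbers: the shift along the tool's x, y, z in m, then the turn about the tool's z in degrees. A call has 1 to 10 rows; each row shifts and turns the commanded pose from where the row before left it, along the tool's axes as they then stand; what a row does not reach is not made up. A row lasts 1/10 s, in which the tool goes at most 50 mm and 8.59 degrees, less where a joint would pass 70% of its speed; a pose out of reach is approached as far as the arm can. A call with a gripper value outside its range is refused whole. "hand" is the finger opening in m, from 0 to 0.0854, set as the call begins (left out, the last holds). The fingers move at their own pace and stop on an object; "newtons" is the grip in N (left out, the last holds). Time passes only in rows, so rows that do not move let the fingers close. It gives the time, the measured TCP pose, the force, the opening and the grip force at its end, in the units of the state.
- robot.read_state(): the state, without advancing time (a new reading comes with each control period).
- robot.camera(name): name is "side" or "top" or "wrist"; returns the picture (420x560x3 uint8, red, green, blue); there is no depth.
- robot.camera_model(name): a dict with "mtx" (3x3 intrinsics, pixels), "distortion" ([k1, k2, p1, p2, k3] as OpenCV has them; the pictures are not rectified), "R" (3x3) and "t" (3): a world point X has camera coordinates R X + t. Camera axes: x right, y down, z forward; pixel columns grow to the right and rows downward; lengths in mm; the calibration is good to about 2 mm. A picture is of the moment at which its call begins: read the wrist's pose just before it. camera_model takes no time and is no camera call; for the wrist camera it gives the pose at the moment of the call.
- robot.close_job(): hands the job in; it is judged then, once.
The state is a dict: "time_s": time; "q": joint angles; "joint_velocities": joint speeds; "joint_torque": joint torques, N m; "tool_pos": TCP position; "orientation": TCP orientation; "wrist_force": force on the tool from outside, world axes, zero at the start; "moment": the same for the moment, N m; "grip_width": opening from 0.0 (shut) to 1.0 (fully open); "finger_force": force on a finger pad.
Only numpy, scipy, OpenCV 4.12 (cv2) and the standard library are available. Lean on these libraries where they do the work, as an engineer would, in place of code of your own. Each camera call takes 0.05 s, during which the arm holds its last target. There are 200 camera calls.

## Task

Open the weighted hatch of the sensor test well and keep it open so that a colleague can take the sensors out: with closed fingers push the keeper's upright peg until the keeper is turned fully aside, off the hatch, then press the long end of the lever down to its rubber stop, and finish while still holding it down there. Raise the hatch by the lever only, never by the hatch itself; do not grasp, lift or unseat the lever, and leave everything else where it is.

Things in the scene. Friction and masses are not known exactly. Their poses are not given: they have to be found in the camera images.
- fixture: Fixed test fixture on a 170 x 400 x 10 mm aluminium base plate. Origin on the bench surface, vertically below the lever's pin; z up; +y runs from the lever's pin to the well, -y along the lever's long arm. The grey open-topped well (150 x 80 mm, 64 mm high) spans y 92 to 172 mm and is covered by the hatch. In its frame the keeper's pivot is at x -60, y 35 mm; a rubber-topped stop stands below the long arm at y -125 mm and halts the arm.
- hatch (a joint): Hinge of the heavy hatch (2.2 kg, may vary by 30 %): a 160 x 126 x 12 mm grey plate with a dark weight bar (120 x 36 x 22 mm) on top, hinged at the fixture's far +y side, y = 178 mm. 0 = shut; grows as its lip (the edge toward the lever) rises. About 0.3 rad with the lever on its stop. It falls shut by itself when the lever is let go. Shut, its top is 77.5 mm above the bench.
- hatch_lip (a point): Middle of the top edge of the hatch's lip, 52 mm from the pin in the fixture's +y when shut; the lever's short end reaches 18 mm under the lip.
- keeper (a joint): Vertical hinge of the keeper, a flat 12 x 46 x 8 mm steel bar lying 2 mm above the hatch and blocking it. 0 = bar points along the fixture's +y, over the hatch; grows as the bar turns counter-clockwise seen from above, toward the fixture's -x; stop at 1.57 (fully aside, pointing along -x), clear of the hatch from about 1.25. Starts between 0 and 0.3. Stays where it is left (friction, about 1 to 2 N at the peg).
- keeper_peg (a point): Centre of the top of the keeper's black upright finger peg: 12 mm diameter, 30 mm high above the bar (from 87.5 to 117.5 mm above the bench), 36 mm from the keeper's pivot; it moves with the keeper.
- keeper_pivot (a point): Top of the keeper's hub, on its vertical turning axis, 88.5 mm above the bench.
- press_pad (a point): Centre of the top face of the black rubber pad (38 mm wide, 44 mm long, 12 mm thick) at the end of the lever's long arm, 175 mm from the pin. At rest about 121 mm above the bench, the arm sloping up 0.25 rad; on the stop about 31 mm above it, the arm sloping down 0.27 rad. It moves almost straight down (90 mm; sideways only some millimetres). Pressing takes about 4 to 9 N until the stop is met.
- lever_pin (a point): Centre of the lever's cross pin (12 mm diameter), 72 mm above the bench. The lever (0.45 kg) is loose: its pin only rests in the open-topped slots of two cheeks, so it can be lifted out; its short end, 70 mm from pin to nose, lies under the hatch lip.
- ring: Bystander: steel ring gauge, 40 mm diameter, 14 mm high, on the base plate beside the lever arm. Origin at the centre of its underside.
- cell_a: Bystander: small grey sensor cell, 19 x 21 x 27 mm, standing on the base plate beside the lever arm. Origin at the centre of its underside.
- pen: Bystander: marker pen, 14 x 135 x 16 mm, on the bench. Origin at the centre of its underside, length along y.
- calip: Bystander: caliper, 66 x 225 x 12 mm, on the bench. Origin at the centre of its underside, length along y.
- caps: Bystander: open bin of caps, 64 x 94 x 34 mm. Origin at the centre of its underside.
- tape: Bystander: tape roll, 66 mm diameter, 19 mm high. Origin at the centre of its underside.
- jar: Bystander: jar of swabs, 45 mm diameter, 78 mm high. Origin at the centre of its underside.

How it is judged (in metres and radians):
On the way, in this order (a step that is already met when the one before it is completed fails the run):
1. the keeper is turned aside while the hatch is still shut (value of joint keeper above 1.3 rad and value of joint hatch below 0.04 rad), for 0.2 s.
2. the pressed lever raises the hatch (value of joint hatch above 0.25 rad and contact force between the fingers and lever above 1 N), for 0.2 s.
At the end, for the whole second after the job is handed in: The keeper is turned aside (over 1.3 rad); the hatch is held still and open (0.25 to 0.36 rad) by the lever, whose pad is within about 14 mm of its lowest position and pressed by the fingers with over 1 N; the hatch is not touched by the robot; the lever's pin is within 12 mm of its seat (all of step 2 and value of joint keeper above 1.3 rad and value of joint hatch below 0.36 rad and velocity of joint hatch between -0.05 and 0.05 rad/s and height (world z) of press_pad below 0.045 m and contact force between the arm and hatch below 0.5 N and distance of lever_pin from where it was at the start of the episode below 0.012 m); the arm keeps its last pose, push and grip.
It fails at once if the hatch is raised by the robot touching the hatch itself (value of joint hatch above 0.05 rad and contact force between any of the arm, the fingers and hatch above 1 N).
It fails at once if the lever is lifted or dragged out of its seat (distance of lever_pin from where it was at the start of the episode above 0.015 m).
It fails at once if a bystander is moved (distance of any of ring, cell_a, pen, calip, caps, tape, jar from where it was at the start of the episode above 0.03 m).
It also fails if it takes over 38 s, if anything falls off the work surface, if the arm or the gripper's body presses on something with over 40 N, if the wrist force passes 120 N, or if a joint passes its speed limit or range.

## Working session

There is one attempt and no reset: what is moved stays moved. The work goes in short steps, Python scripts to look and compute and a tool call to move; the robot and the scene stay as the last step left them, time stands still between calls to the robot, and variables do not carry over. Pictures are saved under pics/ and viewed, at most 10 in all, crops included, and the job is handed in when it is done.

Besides the shell and the picture viewer there is one more tool, called after "Call:" as name([rows], argument=value, ...), one row to a line, values as JSON. arm_command: Moves the arm, as the interface text tells. Its arguments: {"type":"object","properties":{"commands":{"type":"array","items":{"type":"array","items":{"type":"array","items":{"type":"number"}}}},"hand":{"type":"number"},"newtons":{"type":"number"}},"required":["commands"]}

```bash
mkdir -p pics
cat > h.py <<'E'
import numpy as np, cv2
from cell import robot
def save(cam,fn):
    im=robot.camera(cam); cv2.imwrite('pics/'+fn,cv2.cvtColor(im,cv2.COLOR_RGB2BGR)); return im
def ray(m,uv):
    K=np.array(m['mtx'],float);d=np.array(m['distortion'],float);R=np.array(m['R']);t=np.array(m['t'])
    n=cv2.undistortPoints(np.array([[uv]],float),K,d)[0,0]
    return -R.T@t, R.T@np.array([n[0],n[1],1.])
def onz(m,uv,z):
    c,r=ray(m,uv); return c+r*(z-c[2])/r[2]
def proj(m,X):
    return cv2.projectPoints(np.array(X,float).reshape(-1,3),cv2.Rodrigues(np.array(m['R'],float))[0],np.array(m['t'],float),np.array(m['mtx'],float),np.array(m['distortion'],float))[0][:,0]
def tri(ms,uvs):
    A=np.zeros((3,3));b=np.zeros(3)
    for m,uv in zip(ms,uvs):
        c,r=ray(m,uv);r=r/np.linalg.norm(r);P=np.eye(3)-np.outer(r,r);A+=P;b+=P@c
    return np.linalg.solve(A,b)
E
python3 - <<'E'
from h import *
for c in ('top','side'):
    save(c,c+'1.png'); m=robot.camera_model(c); print(c,-np.array(m['R']).T@m['t'],m['mtx'][0])
s=robot.read_state();print(s['time_s'],s['tool_pos'],s['orientation'],s['wrist_force'])
E
```

```text
top [ 446.38451077   56.93325972 1430.74621981] [436.62361882   0.         275.12546123]
side [ 790.62031471 -784.42140291 1050.89042276] [454.57048935   0.         291.62086047]
0.1 [229.25428037 526.53825273 230.19389619] [ 2.03959526e-01  9.78978712e-01 -1.02401492e-03 -3.79106673e-04] [-0.15136355 -0.06756249 -0.22469127]
```

View pics/top1.png

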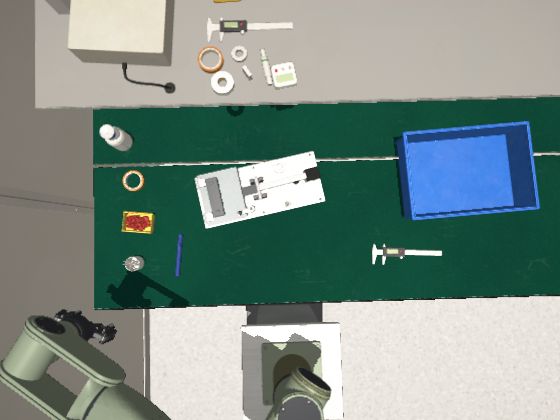

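View pics/side1.png

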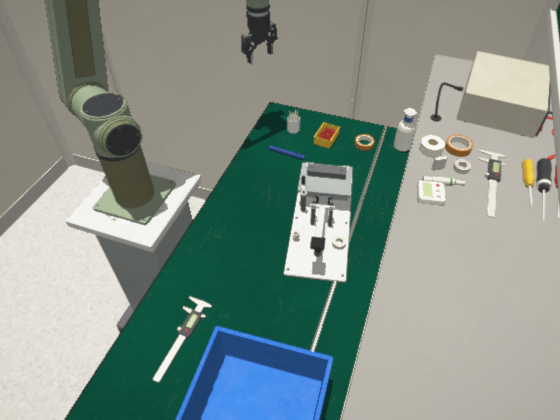

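The top view has the fixture centred near (260,190), with the hatch on the left at (225,195) and the black pad at (312,174). The side view has the fixture at (320,220), the pad at (318,243) and the keeper peg near (303,202). I'll enlarge both.

Run:
```python
import cv2
a=cv2.imread('pics/top1.png')[140:240,185:335]; b=cv2.imread('pics/side1.png')[155:285,275:365]
cv2.imwrite('pics/c1.png',cv2.resize(a,None,fx=5,fy=5,interpolation=cv2.INTER_CUBIC))
cv2.imwrite('pics/c2.png',cv2.resize(b,None,fx=4.5,fy=4.5,interpolation=cv2.INTER_CUBIC))
```

```text
(no output)
```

View pics/c1.png

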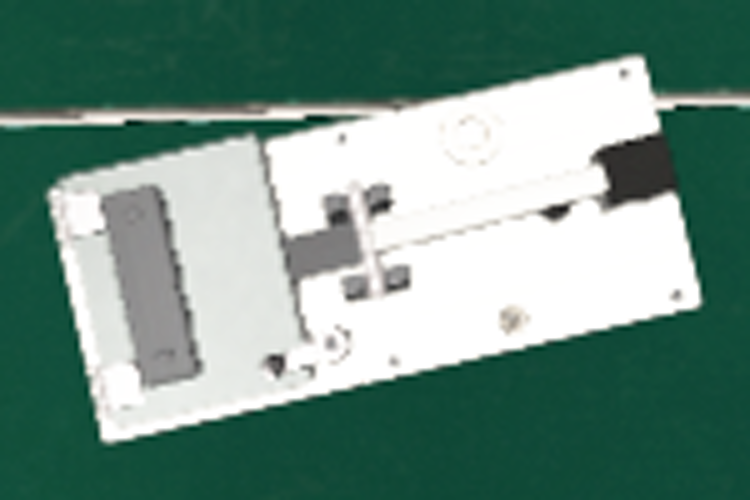

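View pics/c2.png

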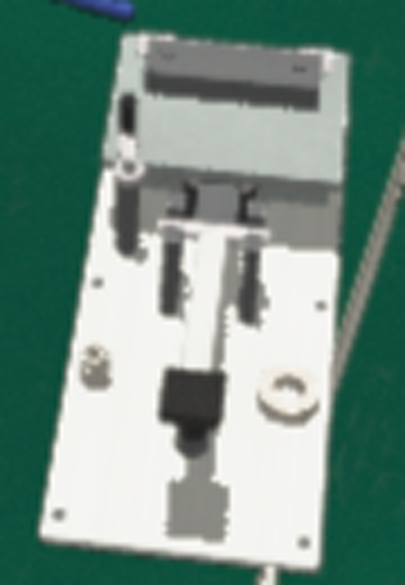

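Crop 1 (top, scale 5, offset 185,140) has the pad at (640,168), the lever pin at (367,240), the keeper hub at (335,343) and the dark peg at (275,362). Crop 2 (side, scale 4.5, offset 275,155) has the pad at (193,390), the hub at (128,168) and the peg top at (128,98).

Run:
```python
from h import *
mt,ms=robot.camera_model('top'),robot.camera_model('side')
T=lambda u,v:(185+(u+.5)/5-.5,140+(v+.5)/5-.5); S=lambda u,v:(275+(u+.5)/4.5-.5,155+(v+.5)/4.5-.5)
P={'pad':((640,168),(193,390),121),'hub':((335,343),(128,168),88.5),'peg':((275,362),(128,98),117.5),'pin':((367,240),(213,230),78)}
W={}
for n,(a,b,z) in P.items():
    W[n]=onz(mt,T(*a),z); print(n,tri([mt,ms],[T(*a),S(*b)]).round(),W[n].round(),onz(ms,S(*b),z).round())
C=[onz(mt,T(*c),10) for c in [(640,57),(700,305)]]
# base plate -y end corners
print('corners',np.round(C))
a=-np.array(W['pad']-W['pin'])[:2]; print('yaw dir',np.degrees(np.arctan2(a[1],a[0])),np.linalg.norm(a))
e=(C[0]-C[1])[:2]; print('edge',np.degrees(np.arctan2(e[1],e[0])),np.linalg.norm(e))
k=(W['peg']-W['hub'])[:2]; print('keeper',np.degrees(np.arctan2(k[1],k[0])),np.linalg.norm(k))
y=np.arctan2(e[1],e[0]);R=np.array([[np.cos(y),-np.sin(y)],[np.sin(y),np.cos(y)]])
for n in W: print(n,(R.T@(W[n]-W['pin'])[:2]).round(1))
print(robot.read_state()['orientation'])
```

```text
pad [622. -78. 125.] [621. -79. 121.] [624. -74. 121.]
hub [524. 110.  91.] [522. 110.  88.] [524. 113.  88.]
peg [512. 145. 119.] [510. 145. 118.] [512. 147. 118.]
pin [588.  89.  76.] [586.  88.  78.] [590.  88.  78.]
corners [[ 709.  -93.   10.]
 [ 545. -126.   10.]]
yaw dir 101.63932437953142 170.59308270519324
edge 11.48580568013983 167.8887909966584
keeper 108.82594774936453 37.21204977826174
pad [   0.5 -170.6]
hub [-58.6  33.6]
peg [-63.4  70.5]
pin [0. 0.]
[ 2.03959526e-01  9.78978712e-01 -1.02401492e-03 -3.79106673e-04]
```

The points agree with the given geometry: fixture yaw is 11.5°, the pin is at (588, 88.5) and the keeper is at about 0.13 rad. First I close the fingers and turn the tool so tool x = -fixture x and tool y = +fixture y.

Call:
arm_command([
  [[0, 0, 0, -7], [0, 0, 0, -7], [0, 0, 0, -7], [0, 0, 0, -7], [0, 0, 0, -7], [-0.02, -0.03, 0, 0], [-0.02, -0.036, 0, 0], [-0.02, -0.036, 0, 0], [-0.02, -0.036, 0, 0], [-0.02, -0.036, 0, 0]],
], hand=0, newtons=60)

```text
time_s: 1.1
tool_pos: [362.7, 375.0, 230.8]
orientation: [-0.1, 0.995, -0.0, -0.0]
wrist_force: [-0.1, 0.7, -0.7]
grip_width: 0.003
finger_force: 0.0
```

Call:
arm_command([
  [[-0.02, -0.036, 0, 0], [-0.02, -0.036, 0, 0], [-0.02, -0.036, 0, 0], [-0.02, -0.036, 0, 0], [-0.02, -0.036, 0, 0], [-0.02, -0.036, 0, 0], [-0.02, -0.036, 0, 0], [0, 0, 0, 0]],
])

```text
time_s: 1.9
tool_pos: [552.1, 153.2, 230.7]
orientation: [-0.097, 0.995, -0.001, 0.0]
wrist_force: [-0.3, 0.7, -0.1]
grip_width: -0.002
finger_force: 0.0
```

```bash
cat >> h.py <<'E'
Y=np.radians(11.5);F=np.array([[np.cos(Y),-np.sin(Y)],[np.sin(Y),np.cos(Y)]]);PIN=np.array([588,88.5])
def fx(p): return np.r_[F.T@(np.array(p)[:2]-PIN),p[2]].round(1)
def st():
    s=robot.read_state();from scipy.spatial.transform import Rotation as Q
    M=Q.from_quat(s['orientation']).as_matrix()
    print(s['time_s'],'fix',fx(s['tool_pos']),'yawx',np.degrees(np.arctan2(M[1,0],M[0,0])).round(1),'z',M[:,2].round(3),'F',np.round(s['wrist_force'],1),s['grip_width'])
E
python3 - <<'E'
from h import *
st(); save('wrist','w1.png'); st()
m=robot.camera_model('wrist')
for p in [(-60,35,88.5),(-64.6,70.7,117.5),(0,0,78),(0,-170,121)]:
    w=F@np.array(p[:2])+PIN; print(p,proj(m,[*w,p[2]]).round())
E
```

```text
1.9 fix [-22.2  70.6 230.7] yawx -168.9 z [ 0.001 -0.002 -1.   ] F [-0.3  0.7 -0.1] -0.002088296516102358
1.95 fix [-23.5  72.9 230.5] yawx -168.8 z [-0.001 -0.    -1.   ] F [-0.6  0.6 -0.7] -0.0037984910995719407
(-60, 35, 88.5) [[237. 163.]]
(-64.6, 70.7, 117.5) [[274. 161.]]
(0, 0, 78) [[207. 220.]]
(0, -170, 121) [[ 10. 235.]]
```

View pics/w1.png

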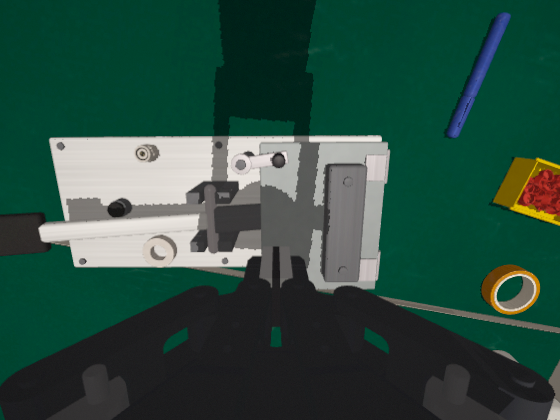

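The wrist view puts the hub at (241,163) and the peg top at (279,160), within about 4 px of prediction. The fingers are closed at (278,260), clear of the bar on the hatch. I lower beside the peg and start pushing.

Call:
arm_command([
  [[0, 0, 0.035, 0], [0, 0, 0.035, 0], [0, 0, 0.035, 0], [0, 0, 0.028, 0], [0, 0, 0, 0], [0.008, 0.001, 0, 0], [0.008, 0.001, 0, 0], [0.008, 0.001, 0, 0], [0, 0, 0, 0]],
])

```text
time_s: 2.85
tool_pos: [525.1, 155.8, 99.9]
orientation: [-0.1, 0.995, 0.0, 0.001]
wrist_force: [-0.3, -0.2, -0.3]
grip_width: 0.0
finger_force: 0.0
```

Call:
arm_command([
  [[0.005, 0.001, 0, 0], [0.005, 0.001, 0, 0], [0.005, 0, 0, 0], [0.005, -0.001, 0, 0], [0.005, -0.001, 0, 0], [0.004, -0.001, 0, 0], [0.004, -0.002, 0, 0], [0.004, -0.003, 0, 0], [0.004, -0.003, 0, 0], [0, 0, 0, 0]],
])

```text
time_s: 3.85
tool_pos: [485.8, 138.0, 97.8]
orientation: [-0.1, 0.995, -0.0, -0.001]
wrist_force: [-0.5, 0.2, 0.4]
grip_width: 0.001
finger_force: 0.1
```

Run:
```python
from h import *
st(); im=save('side','s2.png'); t=robot.camera('top')
a=cv2.resize(cv2.cvtColor(im,4)[140:240,270:370],None,fx=4,fy=4); b=cv2.resize(cv2.cvtColor(t,4)[140:240,200:300],None,fx=4,fy=4)
cv2.imwrite('pics/st2.png',np.hstack([a,b]))
```

```text
3.85 fix [-90.3  68.9  97.8] yawx -168.6 z [-0.002 -0.    -1.   ] F [-0.5  0.2  0.4] 0.0009114958651862728
```

View pics/st2.png

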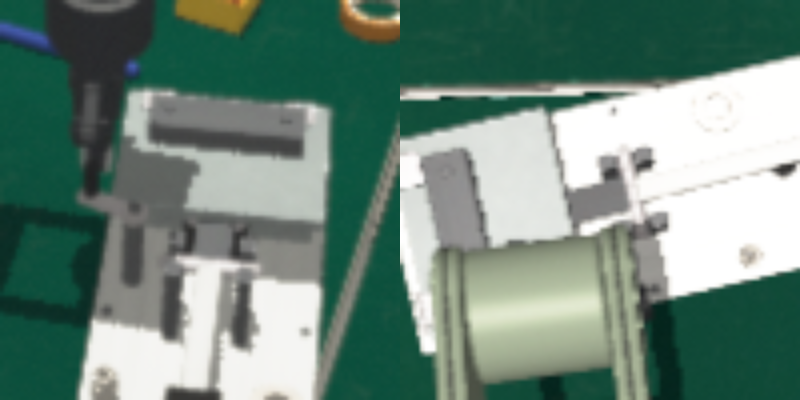

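In the side crop the bar runs from the hub (135,208) to about (85,197), so it has swung most of the way and the fingers are behind the peg. I finish the arc.

Call:
arm_command([
  [[0.003, -0.004, 0, 0], [0.002, -0.004, 0, 0], [0.001, -0.004, 0, 0], [0, -0.003, 0, 0], [0, -0.003, 0, 0], [0, 0, 0, 0], [0, 0, 0, 0]],
])

```text
time_s: 4.65
tool_pos: [483.7, 124.0, 98.4]
orientation: [-0.099, 0.995, 0.005, -0.0]
wrist_force: [-2.4, 16.0, 0.9]
grip_width: -0.004
finger_force: 7.9
```

Run:
```python
from h import *
st(); im=save('side','s3.png'); m=robot.camera_model('side')
w=lambda p:[*(F@np.array(p[:2])+PIN),p[2]]
for th in (75,80,90):
    t=np.radians(90+th);print(th,((proj(m,w((-60+36*np.cos(t),36*np.sin(t)+35,117.5)))-[260,160])*8).round(), ((proj(m,w((-60+40*np.cos(t),40*np.sin(t)+35,87.5)))-[260,160])*8).round())
cv2.imwrite('pics/st3.png',cv2.resize(cv2.cvtColor(im,4)[160:230,260:350],None,fx=8,fy=8))
```

```text
4.65 fix [-95.1  55.6  98.4] yawx -168.6 z [-0.002  0.009 -1.   ] F [-2.4 16.   0.9] -0.004218511814945658
75 [[247. 176.]] [[237. 231.]]
80 [[245. 182.]] [[234. 237.]]
90 [[241. 194.]] [[230. 250.]]
```

View pics/st3.png

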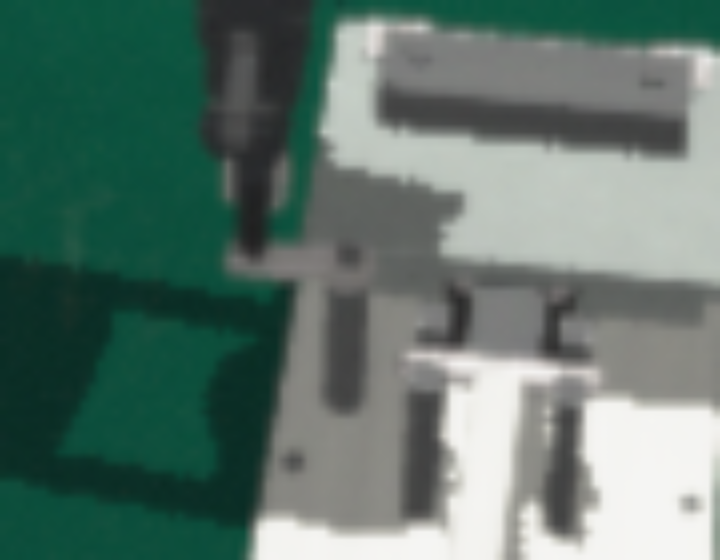

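The bar now lies from the hub (350,255) to (230,262), along fixture -x, and 16 N of reaction shows the stop is reached. I back off, rise and move over the pad.

Call:
arm_command([
  [[0, 0.01, 0, 0], [0, 0.008, 0, 0], [0, 0, -0.03, 0], [0, 0, -0.04, 0], [0, 0, -0.03, 0], [-0.01, -0.03, 0, 0], [-0.015, -0.04, 0, 0], [-0.015, -0.04, 0, 0], [-0.015, -0.04, 0, 0], [-0.015, -0.04, 0, 0]],
])

```text
time_s: 5.7
tool_pos: [588.0, -36.9, 198.2]
orientation: [-0.1, 0.995, -0.0, -0.0]
wrist_force: [1.6, 0.3, 0.0]
grip_width: -0.003
finger_force: 0.0
```

Call:
arm_command([
  [[-0.015, -0.035, 0, 0], [-0.01, -0.017, 0, 0], [0, 0, 0, 0], [0, 0, 0, 0]],
])

```text
time_s: 6.1
tool_pos: [621.7, -81.1, 197.6]
orientation: [-0.099, 0.995, 0.0, -0.001]
wrist_force: [-0.2, 0.1, -0.9]
grip_width: -0.004
finger_force: 0.0
```

Run:
```python
from h import *
st(); im=save('side','s4.png'); st(); im2=save('wrist','w4.png')
cv2.imwrite('pics/st4.png',np.hstack([cv2.resize(cv2.cvtColor(im,4)[155:285,270:370],(400,520)),cv2.resize(cv2.cvtColor(im2,4)[120:420,80:330],(400,520))]))
```

```text
6.1 fix [  -0.8 -172.9  197.6] yawx -168.6 z [-0.002  0.    -1.   ] F [-0.2  0.1 -0.9] -0.004264622314788113
6.15 fix [  -0.9 -172.1  197.8] yawx -168.5 z [-0.002  0.    -1.   ] F [ 1.2  1.1 -0.4] 0.0007678504408212941
```

View pics/st4.png

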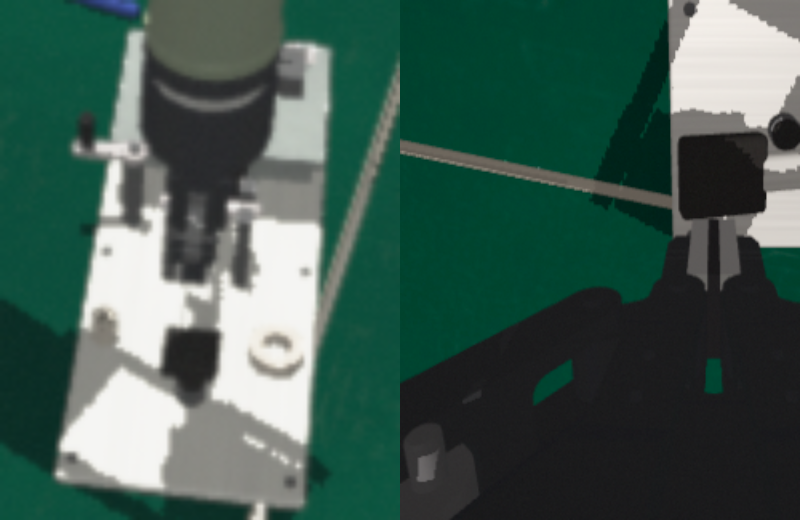

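The keeper stays aside, with its peg at (87,125) in the side crop. The fingers at (713,250) line up with the pad at (722,175) in the wrist crop. I press down.

Call:
arm_command([
  [[0, 0, 0.025, 0], [0, 0, 0.025, 0], [0, 0, 0.018, 0], [0, 0, 0.008, 0], [0, 0, 0.008, 0], [0, 0, 0.008, 0], [0, 0, 0.008, 0], [0, 0, 0.008, 0], [0, 0, 0, 0]],
])

```text
time_s: 7.1
tool_pos: [623.1, -81.3, 90.1]
orientation: [-0.1, 0.995, -0.0, 0.001]
wrist_force: [0.7, -3.0, 4.2]
grip_width: 0.004
finger_force: 2.0
```

Call:
arm_command([
  [[0, 0, 0.008, 0], [0, 0, 0.008, 0], [0, 0, 0.008, 0], [0, 0, 0.008, 0], [0, 0, 0.008, 0], [0, 0, 0.008, 0], [0, 0, 0.005, 0], [0, 0, 0, 0], [0, 0, 0, 0]],
])

```text
time_s: 8.0
tool_pos: [622.2, -80.4, 37.1]
orientation: [-0.1, 0.995, 0.0, -0.0]
wrist_force: [-0.3, 1.4, 1.5]
grip_width: -0.001
finger_force: 1.0
```

Run:
```python
from h import *
st()
```

```text
8.0 fix [  -0.2 -172.4   37.1] yawx -168.5 z [-0.     0.001 -1.   ] F [-0.3  1.4  1.5] -0.0008002109600975311
```

Call:
arm_command([
  [[0, 0, 0.003, 0], [0, 0, 0.003, 0], [0, 0, 0, 0], [0, 0, 0, 0], [0, 0, 0, 0]],
])

```text
time_s: 8.5
tool_pos: [622.9, -80.5, 33.5]
orientation: [-0.1, 0.995, 0.0, 0.0]
wrist_force: [-3.5, 2.0, 12.5]
grip_width: -0.002
finger_force: 5.6
```

Call:
arm_command([
  [[0, 0, 0.002, 0], [0, 0, 0.001, 0], [0, 0, 0, 0], [0, 0, 0, 0]],
])

```text
time_s: 8.9
tool_pos: [623.0, -80.4, 32.9]
orientation: [-0.1, 0.995, 0.0, 0.0]
wrist_force: [-9.4, 4.8, 24.4]
grip_width: 0.001
finger_force: 11.0
```

Run:
```python
from h import *
st(); im=save('side','s5.png'); st()
cv2.imwrite('pics/st5.png',cv2.resize(cv2.cvtColor(im,4)[145:285,260:370],None,fx=4,fy=4))
```

```text
8.9 fix [   0.6 -172.5   32.9] yawx -168.5 z [ 0.001  0.001 -1.   ] F [-9.4  4.8 24.4] 0.001445905482655347
8.95 fix [   0.7 -172.6   32.9] yawx -168.5 z [ 0.001  0.001 -1.   ] F [-8.7  4.3 23.9] -0.00020284475143814078
```

View pics/st5.png

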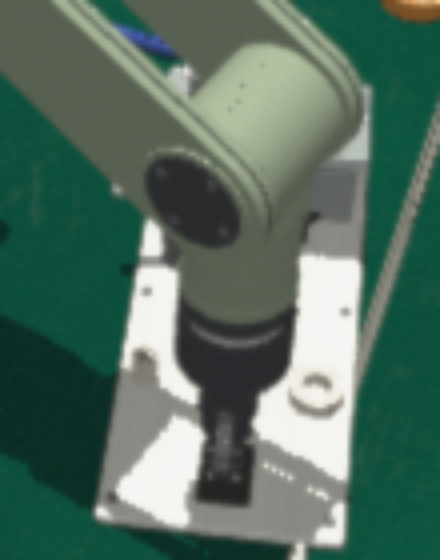

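The pad is down on the stop at z ≈ 33 mm with 24 N. The arm hides the hatch in this view, so I check the hatch from the wrist and top cameras.

Run:
```python
from h import *
a=robot.camera('wrist');b=robot.camera('top');st()
cv2.imwrite('pics/st6.png',cv2.cvtColor(np.hstack([cv2.resize(a,(400,300)),cv2.resize(b[130:235,190:330],(400,300))]),4))
```

```text
9.05 fix [   0.6 -172.5   32.9] yawx -168.5 z [ 0.001  0.001 -1.   ] F [-9.6  3.5 24.3] -0.0028511083447258817
```

View pics/st6.png

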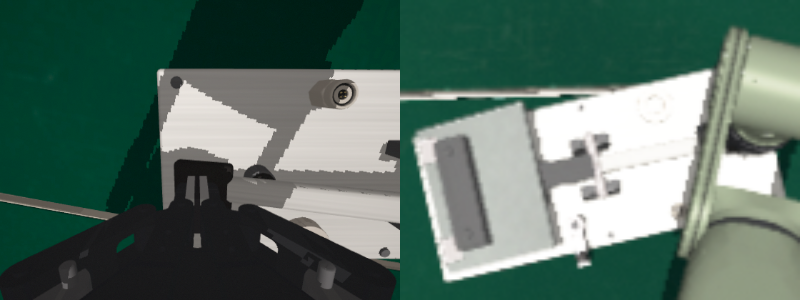

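The hatch is raised, with its lip edge visible near (540,180). The arm is well clear of it, the keeper is aside at (583,240) and the pin is seated. I hand the job in.

```bash
python3 -c "
from cell import robot
print(robot.close_job())"
```

```text
the job is handed in; nothing more can be done
None
```

I turned the keeper fully aside and pressed the lever onto its stop, and handed the job in at about 9 s with the fingers still pressing it at about 24 N; the last pictures show the hatch raised and clear of the arm, but the hand-in returned no verdict.

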